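# Free the dividing table and hold its index plunger out

## Task

The plaster model stands on a dividing table for carving and I want to turn it to its next face. Swing the black-balled brake lever up and right over to take the brake off, then pull the red knob of the index plunger straight up as far as it goes and finish while still gripping and holding it there against its spring, so that its pin stays clear of the hole in the disc while I turn it. Do not turn the disc yourself, and leave the tools and the cast lying beside the table where they are.

Things in the scene. Friction and masses are not known exactly. Their poses are not given: they have to be found in the camera images.
- dividing_table: dark green iron foot plate 250 x 320 mm, top 16 mm above the bench, fixed; origin on the bench under the disc's axis; its own y runs from the plunger side (-y) to the brake side (+y). On it an aluminium disc, 240 mm diameter, top 48 mm above the bench. At own (0, -0.107) m an iron bracket, 40 mm wide, 78 mm high, overhangs the rim and carries the vertical index plunger
- model: white plaster model with four piers, fixed on the middle of the disc: 130 mm along the table's own x, 80 mm along its y, top 169 mm above the bench; origin at the centre of its underside
- plunger (a joint): travel of the sprung index plunger in m: 0 = pin home in one of the eight holes of the disc, 0.015 = fully pulled up at its stop; slides straight up (world z). The pin enters the disc by 8 mm. The spring pulls back with about 6 N at 0 and 13 N at 0.015; it does not lock when pulled and springs home when let go
- plunger_knob: red fluted cylindrical knob of the plunger, 23 mm diameter, 30 mm high, axis vertical; origin at the centre of its underside, 94 mm above the bench with the pin home. Below it a steel nut of 25 mm, top 86 mm above the bench, stays with the bracket
- knob_centre (a point): middle of the red knob on its axis, 109 mm above the bench with the pin home; moves with it
- brake_lever (a joint): angle of the brake lever in rad: 0 = brake on (lever points to the table's own -x and 17 degrees upward), 1.5 = fully open at its stop, 13 degrees past upright toward own +x. Turns about the line through lever_hinge along the table's own y, the ball moving up, then toward +x; stiff: about 1 N at the ball moves it, and it stays where it is left
- ball_centre (a point): centre of the black ball of 25 mm diameter at the end of the brake lever, 80 mm from the hinge line, about 90 mm above the bench with the brake on; moves with the lever, which is a steel rod of 10 mm diameter
- lever_hinge (a point): point on the hinge line of the brake lever in the plane in which the ball swings, 66 mm above the bench, at the table's own (0.045, 0.160) m; the iron brake block beside it, toward the disc, is 82 mm high
- disc (a joint): angle of the disc with the model in rad, 0 at the start; once the brake is off and the pin is out it turns at a light touch
- chisel: loose carving chisel with wooden handle, 240 mm long, lying beside the table on the plunger side; origin under its middle
- scraper: loose steel scraper 65 x 100 mm with wooden grip, lying beside the table on the plunger side; origin under its middle
- sanding_block: loose brown sanding block 55 x 90 x 30 mm lying beside the table on the brake side; origin under its middle
- lemon: loose plaster cast of a lemon, 44 x 69 x 39 mm, lying beside the table on the brake side; origin under its middle

How it is judged (in metres and radians):
On the way, in this order (a step that is already met when the one before it is completed fails the run):
1. the brake lever is swung over, at least to about upright (1.1 rad of its 1.5) (value of joint brake_lever above 1.1 rad), for 0.2 s.
2. the plunger is pulled up to within 2.5 mm of its stop by the fingers (value of joint plunger above 0.0125 m and contact force between the fingers and plunger_knob above 3 N), for 0.3 s.
At the end, for the whole second after the job is handed in: the fingers hold the red knob (more than 3 N of contact) with the plunger at least 12.5 mm of its 15 mm up, the brake lever stands open beyond 1.1 rad, and the disc is within 0.05 rad of where it was (all of step 2 and value of joint brake_lever above 1.1 rad and value of joint disc between -0.05 and 0.05 rad); the arm keeps its last pose, push and grip.
It fails at once if the disc is turned by more than 0.08 rad (value of joint disc above 0.08 rad or value of joint disc below -0.08 rad).
It fails at once if a tool or the cast beside the table is shifted by more than 20 mm (distance of any of chisel, scraper, sanding_block, lemon from where it was at the start of the episode above 0.02 m).
It also fails if it takes over 38 s, if anything falls off the work surface, if the arm or the gripper's body presses on something with over 40 N, if the wrist force passes 120 N, or if a joint passes its speed limit or range.

## Robot

A 6-joint arm with a two-finger parallel gripper is mounted at the origin on a cart in front of the work surface, level with it; the furniture and walls round the work are solid. World frame = base frame: x ahead of the robot, y to its left, z up, the work surface at z = 0. Lengths are in mm, angles in rad, forces in N, time in s.
With the tool pointing down it reaches from about 350 to 875 mm from the base axis. Payload 15.5 kg.
Tool frame: the origin (TCP) lies on the centre line of the jaws, within the pads' length; the fingertips stand 19 mm ahead of it and the grasp point (between the pads) is the TCP; z points along the fingers, y is the line along which they close (so a half turn about z gives the same grasp; the last joint's range is limited). The gripper opens to 85 mm and grips with 20 to 120 N. Pads are 22 mm wide; open, the fingers measure 114 mm over their backs; the gripper's body (76 mm by 85 mm) begins 54 mm behind the grasp point. The pads swing forward as they close: fully open they stand 13 mm farther back than shut.
Start: joints at [1.087, 0.494, 1.345, -0, 1.302, -0.096], TCP at [236.919, 578.356, 250.277] pointing down, gripper open.
Joint ranges: [-2.91, 2.91], [-0.82, 2.16], [0.22, 2.67], [-1.22, 4.37], [0.12, 2.79], [-3.08, 3.08]. Speed limits (rad/s): [1.89, 1.89, 2.57, 3.01, 3.01, 3.01].

## Interface

Orientations are given as a rotation vector (axis times angle).
In Python, from plant import sense, capture, camera_model, close_job, outline_of gives the robot as it stands.
- The arm moves only by the shell command python3 -m inch 'ROWS' [OPENING] [FORCE]. ROWS is text: rows parted by semicolons, each of 6 numbers parted by spaces: the shift along the tool's x, y, z scaled (see below), then the turn, a rotation vector about the tool's x, y, z scaled (see below). A call has exactly 8 rows; each row shifts and turns the commanded pose from where the row before left it, along the tool's axes as they then stand; what a row does not reach is not made up. The controller multiplies each number of a shift by 0.2 m and each number of a turn by 120 degrees. A row lasts 1/8 s, in which the tool goes at most 62.5 mm and 10.7 degrees, less where a joint would pass 70% of its speed; a pose out of reach is approached as far as the arm can. A call with a number of a shift or a turn outside -1 to 1 is refused whole. A call with a gripper value outside its range is refused whole. OPENING is the opening, from -1 (shut) to 1 (fully open), set as the call begins (- or left out, the last holds). The fingers move at their own pace and stop on an object; FORCE is the grip in N (left out, the last holds). Time passes only in rows, so rows that do not move let the fingers close, or fill a call up. It gives the time, the measured TCP pose, the force, the opening and the grip force at its end, in the units of the state.
- sense(): the state, without advancing time (a new reading comes with each control period).
- capture(name): name is "scene" or "top" or "wrist"; returns (picture, depth): 420x560x3 uint8, red, green, blue; 420x560 float32, mm along the optical axis (not along the pixel's ray), 0 where there is no reading.
- camera_model(name): a dict with "mtx" (3x3 intrinsics, pixels), "rvec" (rotation vector, rad) and "tvec" (3), from world to camera coordinates, as OpenCV has them. Camera axes: x right, y down, z forward; pixel columns grow to the right and rows downward; lengths in mm; the calibration is good to about 2 mm. A picture is of the moment at which its call begins: read the wrist's pose just before it. camera_model takes no time and is no camera call; for the wrist camera it gives the pose at the moment of the call.
- close_job(): hands the job in; it is judged then, once.
Trained networks look in the newest picture that a camera, given by its name, has taken for a name from the list of things; names that differ only in an ending like _2 or _b are one class to them, and where a whole thing is asked for, a point or a joint stands for the part that bears it (a point fixed in the world has none). Each returns a list of dicts, best first, with "confidence" (0 to 1); they miss things now and then, are a little off and sometimes report something else, mostly with a low value. They report only what shows in the picture. A call takes as long as a camera call.
- outline_of(camera, thing): "mask" (420x560 bool, what is visible of it) and "extent" ([left, top, right, bottom] in pixels, round what is visible of it).
The state is a dict: "clock": time; "joint_pos": joint angles; "dq": joint speeds; "tau": joint torques, N m; "position": TCP position; "orientation": TCP orientation; "ft_force": force on the tool from outside, world axes, zero at the start; "moment": the same for the moment, N m; "width": opening from 0.0 (shut) to 1.0 (fully open); "gripper_force": force on a finger pad.
Only numpy, scipy, OpenCV 4.12 (cv2) and the standard library are available. Lean on these libraries where they do the work, as an engineer would, in place of code of your own. Each camera call takes 0.05 s, during which the arm holds its last target. There are 200 camera calls.

## Working session

There is one attempt and no reset: what is moved stays moved. The work goes in short steps, Python scripts to look and compute and a shell command to move; the robot and the scene stay as the last step left them, time stands still between calls to the robot, and variables do not carry over. Pictures are saved under pics/ and viewed, at most 10 in all, crops included, and the job is handed in when it is done.

```bash
mkdir -p pics; ls
cat > h.py <<'E'
import numpy as np,cv2
from plant import *
def cloud(name,depth):
    m=camera_model(name);K=np.array(m["mtx"],float);R=cv2.Rodrigues(np.array(m["rvec"],float))[0];t=np.array(m["tvec"],float).ravel()
    v,u=np.mgrid[:420,:560];p=np.stack([(u-K[0,2])/K[0,0]*depth,(v-K[1,2])/K[1,1]*depth,depth],-1)
    w=(p-t)@R; w[depth<=0]=np.nan
    return w
E
python3 - <<'E'
from h import *
ims=[]
for c in("scene","top"):
    im,d=capture(c);np.savez(f"{c}.npz",im=im,d=d);cv2.imwrite(f"pics/{c}0.png",im[...,::-1])
    w=cloud(c,d)
    for th in("plunger_knob","ball_centre","lever_hinge","model","dividing_table","chisel","scraper","sanding_block","lemon","disc"):
        r=outline_of(c,th)
        if r:
            o=r[0];q=w[o["mask"]];print(c,th,round(o["confidence"],2),o["extent"],np.nanmedian(q,0).round(),np.nanpercentile(q,5,0).round(),np.nanpercentile(q,95,0).round())
        else: print(c,th,None)
s=sense();print(s)
E
```

```text
pics
scene plunger_knob None
scene ball_centre None
scene lever_hinge 0.98 [205.0, 167.4, 355.2, 273.1] [525. -15.  48.] [ 436. -127.   11.] [663. 152. 146.]
scene model 0.57 [257.3, 169.7, 299.7, 225.1] [541.   6. 111.] [499. -18.  56.] [611.  30. 167.]
scene dividing_table 0.67 [205.9, 169.1, 352.7, 271.7] [524. -15.  48.] [ 436. -127.   11.] [662. 151. 147.]
scene chisel 0.75 [221.1, 176.2, 256.6, 192.8] [523. 168.  83.] [478. 141.  57.] [563. 191. 108.]
scene scraper None
scene sanding_block 0.57 [168.0, 191.9, 205.9, 208.3] [399. 245.  26.] [361. 213.   4.] [439. 283.  31.]
scene lemon 0.47 [298.0, 248.3, 367.7, 289.6] [ 526. -208.   16.] [ 460. -226.    6.] [ 671. -171.   27.]
scene disc 0.79 [231.3, 171.1, 327.1, 245.4] [523.  -0.  51.] [455. -82.  38.] [634.  99. 160.]
top plunger_knob 0.63 [300.3, 189.3, 307.6, 200.3] [587. -72. 122.] [577. -82.  95.] [597. -63. 127.]
top ball_centre 0.59 [203.7, 200.6, 228.3, 239.9] [550. 173.  80.] [481. 141.  68.] [577. 194. 109.]
top lever_hinge 0.62 [200.5, 160.8, 331.7, 270.6] [546.  33.  47.] [ 438. -111.   12.] [672. 174. 144.]
top m
[... 670 characters left out ...]
 -61.  44.] [654. 124. 155.]
{'clock': 1.1, 'joint_pos': array([ 1.08644089e+00,  4.93600123e-01,  1.34547688e+00, -1.82432736e-05,
        1.30251097e+00, -9.54965420e-02]), 'dq': array([0.00160231, 0.00040881, 0.00035785, 0.00141135, 0.00122418,
       0.00170162]), 'tau': array([-4.02110498e-03, -8.82028556e+01, -3.84249365e+01, -4.55784620e-04,
        1.03496717e-03,  9.15644409e-05]), 'position': array([236.96267373, 578.34739121, 250.2847378 ]), 'orientation': array([ 6.06965981e-01,  3.08238258e+00, -8.55906126e-07]), 'ft_force': array([ 0.04836622, -0.38606888, -0.0273463 ]), 'moment': array([ 0.04462749,  0.01453241, -0.02003858]), 'gripper_force': 0.0, 'width': 1.0006884987061617}
```

Run:
```python
from h import *
a=np.load("top.npz")["im"][140:300,150:390];b=np.load("scene.npz")["im"][150:310,150:390]
cv2.imwrite("pics/c1.png",np.vstack([cv2.resize(x,(720,300 if 0 else 480),interpolation=cv2.INTER_CUBIC)[:,:,::-1] for x in(a,)]))
cv2.imwrite("pics/c2.png",cv2.resize(b,(720,480),interpolation=cv2.INTER_CUBIC)[:,:,::-1])
```

```text
(no output)
```

View pics/c1.png

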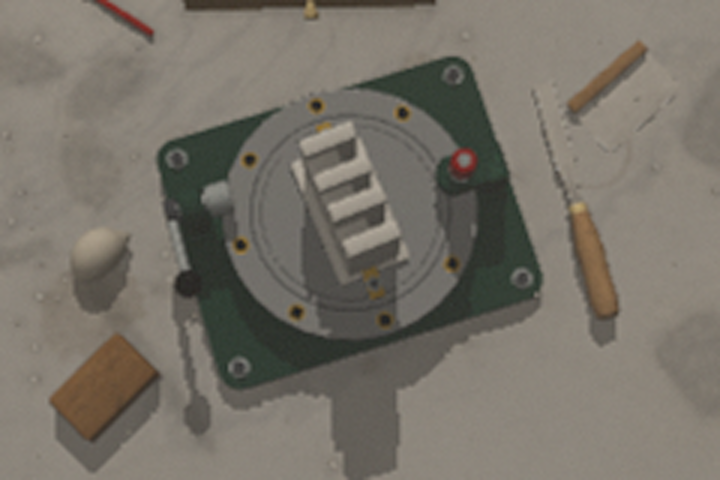

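View pics/c2.png

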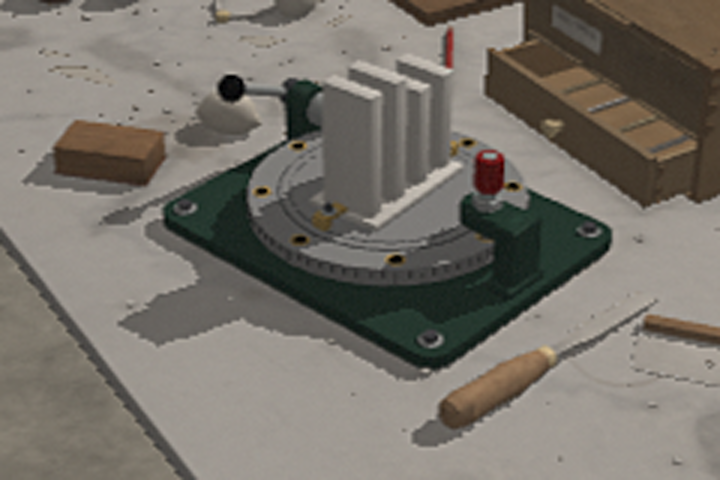

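Top crop: the knob is at about (464,161) and the ball at (187,284), which are full-image pixels (304.7,193.7) and (212.3,234.7). The four foot bolts are at crop (176,158), (453,75), (522,278) and (239,367). The table is yawed about +17°, and the lemon and sanding block lie near the brake side. The scene crop shows the ball at (231,87) and the knob at (489,172), with the bracket below the knob.

```bash
cat > fit.py <<'E'
from h import *
from scipy.optimize import least_squares
P=[];px=[];cam=[]
def seg(c,box,f):
    im=np.load(c+".npz")["im"].astype(int);x0,y0,x1,y1=box;s=im[y0:y1,x0:x1];m=f(s);v,u=np.nonzero(m);return u.mean()+x0,v.mean()+y0,len(u)
red=lambda s:(s[...,0]>1.8*s[...,1])&(s[...,0]>60)
blk=lambda s:s.max(-1)<38
obs=[]
r=seg("scene",(300,195,325,220),red);print(r);obs.append(("scene",(0,-107,109),r))
r=seg("scene",(217,170,237,190),blk);print(r);obs.append(("scene",(-31.5,160,89.4),r))
obs.append(("top",(0,-107,122),(304.6,193.6)))
r=seg("top",(206,226,220,242),blk);print(r);obs.append(("top",(-31.5,160,89.4),r))
b=[(208.7,192.7),(301,165),(324,232.7),(229.7,262.3)]
def proj(c,p):
    m=camera_model(c);return cv2.projectPoints(np.array(p,float).reshape(-1,3),*[np.array(m[k],float) for k in("rvec","tvec","mtx")],None)[0].reshape(-1,2)
def W(x,p):
    c,s=np.cos(x[2]),np.sin(x[2]);p=np.asarray(p,float);return np.stack([x[0]+c*p[...,0]-s*p[...,1],x[1]+s*p[...,0]+c*p[...,1],p[...,2]],-1)
def res(x):
    r=[]
    for c,p,q in obs: r.append(proj(c,W(x,p))[0]-np.array(q[:2]))
    # bolts: symmetric rectangle, inset unknown x[3],x[4]
    bb=[(x[3],x[4],18),(x[3],-x[4],18),(-x[3],-x[4],18),(-x[3],x[4],18)]
    r+=list(proj("top",W(x,bb))-np.array(b));return np.concatenate([np.ravel(k) for k in r])
if __name__=="__main__":
    o=least_squares(res,[550,30,.29,105,140]);print(o.x.round(3),res(o.x).round(1))
    for n,p in dict(knob=(0,-107,109),ball=(-31.5,160,89.4),hinge=(45,160,66)).items():print(n,W(o.x,p).round(1))
E
python3 fit.py
```

```text
(np.float64(312.8712871287129), np.float64(207.3861386138614), 101)
(np.float64(226.6851851851852), np.float64(178.83333333333334), 54)
(np.float64(nan), np.float64(nan), 0)fit.py:5: RuntimeWarning: Mean of empty slice.
  im=np.load(c+".npz")["im"].astype(int);x0,y0,x1,y1=box;s=im[y0:y1,x0:x1];m=f(s);v,u=np.nonzero(m);return u.mean()+x0,v.mean()+y0,len(u)
  ret = ret.dtype.type(ret / rcount)
Traceback (most recent call last):
  File "fit.py", line 25, in <module>
    o=least_squares(res,[550,30,.29,105,140]);print(o.x.round(3),res(o.x).round(1))
ValueError: Residuals are not finite in the initial point.
```

```bash
sed -i 's/^r=seg("top".*blk);/r=(212.2,234.5);/' fit.py; python3 fit.py
```

```text
(np.float64(312.8712871287129), np.float64(207.3861386138614), 101)
(np.float64(226.6851851851852), np.float64(178.83333333333334), 54)
(212.2, 234.5)
[5.60197e+02 2.82820e+01 2.72000e-01 1.05047e+02 1.40028e+02] [-1.3 -0.9 -0.9  2.7 -0.4 -0.3  0.4  0.5  0.5 -1.1  0.6 -0.5 -0.1 -0.2
 -0.4 -1. ]
knob [589.  -74.8 109. ]
ball [486.8 173.9  89.4]
hinge [560.5 194.5  66. ]
```

```bash
cat > plan.py <<'E'
import sys;from h import *
from scipy.spatial.transform import Rotation as Ro
# plan.py x y z yawdeg(of tool y) nrows : equal world shift rows, turn spread over the rows
def plan(t,yaw,n,T=None):
    s=sense();R=Ro.from_rotvec(s["orientation"]);p=np.array(s["position"])
    y=np.radians(yaw);G=Ro.from_matrix(np.array([[-np.sin(y)*-1*-1,0,0]]*3)) if 0 else None
    ty=np.array([np.cos(y),np.sin(y),0]);tz=np.array([0,0,-1.]);G=Ro.from_matrix(np.stack([np.cross(ty,tz),ty,tz],1))
    dr=(R.inv()*G).as_rotvec()/n
    for i in range(n):
        sh=R.inv().apply((np.array(t)-p)/n)/200
        print(*sh.round(3),*(dr/np.radians(120)).round(4),sep=" ");R=R*Ro.from_rotvec(dr)
    print("pos",p.round(1),"yaw",np.degrees(np.arctan2(*R.as_matrix()[[1,0],1])).round(1),"mm/row",np.linalg.norm(np.array(t)-p)/n)
if __name__=="__main__":
    a=list(map(float,sys.argv[1:]));plan(a[:3],a[3],int(a[4]))
E
python3 plan.py 487 174 190 105.6 16
```

```text
-0.12 -0.087 0.019 -0.0 0.0 -0.0197
-0.117 -0.092 0.019 -0.0 0.0 -0.0197
-0.113 -0.097 0.019 -0.0 0.0 -0.0197
-0.108 -0.101 0.019 -0.0 0.0 -0.0197
-0.104 -0.106 0.019 -0.0 0.0 -0.0197
-0.1 -0.11 0.019 -0.0 0.0 -0.0197
-0.095 -0.114 0.019 -0.0 0.0 -0.0197
-0.09 -0.118 0.019 -0.0 0.0 -0.0197
-0.085 -0.122 0.019 -0.0 0.0 -0.0197
-0.08 -0.125 0.019 -0.0 0.0 -0.0197
-0.075 -0.128 0.019 -0.0 0.0 -0.0197
-0.07 -0.131 0.019 -0.0 0.0 -0.0197
-0.064 -0.134 0.019 -0.0 0.0 -0.0197
-0.059 -0.137 0.019 -0.0 0.0 -0.0197
-0.053 -0.139 0.019 -0.0 0.0 -0.0197
-0.047 -0.141 0.019 -0.0 0.0 -0.0197
pos [237.  578.3 250.3] yaw 105.6 mm/row 29.951114266169554
```

```bash
python3 -m inch '-0.12 -0.087 0.019 0 0 -0.02; -0.117 -0.092 0.019 0 0 -0.02; -0.113 -0.097 0.019 0 0 -0.02; -0.108 -0.101 0.019 0 0 -0.02; -0.104 -0.106 0.019 0 0 -0.02; -0.1 -0.11 0.019 0 0 -0.02; -0.095 -0.114 0.019 0 0 -0.02; -0.09 -0.118 0.019 0 0 -0.02' 0.5 30 && python3 -m inch '-0.085 -0.122 0.019 0 0 -0.02; -0.08 -0.125 0.019 0 0 -0.02; -0.075 -0.128 0.019 0 0 -0.02; -0.07 -0.131 0.019 0 0 -0.02; -0.064 -0.134 0.019 0 0 -0.02; -0.059 -0.137 0.019 0 0 -0.02; -0.053 -0.139 0.019 0 0 -0.02; -0.047 -0.141 0.019 0 0 -0.02'
python3 plan.py 487 174 190 105.6 1
python3 - <<'E'
from h import *
im,d=capture("wrist");np.savez("w1.npz",im=im,d=d);w=cloud("wrist",d);cv2.imwrite("pics/w1.png",im[...,::-1])
r=outline_of("wrist","ball_centre");print([(o["confidence"],o["extent"]) for o in r])
m=(im.max(-1)<45)&(w[...,2]>70)&(w[...,2]<110)&(np.hypot(w[...,0]-487,w[...,1]-174)<35)
q=w[m];print(m.sum(),np.nanmedian(q,0),np.nanmin(q,0),np.nanmax(q,0))
# sphere fit
m=(w[...,2]>84)&(w[...,2]<110)&(np.hypot(w[...,0]-487,w[...,1]-174)<25);q=w[m]
A=np.c_[2*q,np.ones(len(q))];x=np.linalg.lstsq(A,(q**2).sum(1),rcond=None)[0];print(len(q),x[:3],np.sqrt(x[3]+(x[:3]**2).sum()))
E
```

```text
clock: 2.1
position: [362.9, 375.8, 219.9]
orientation: [0.082, 3.14, 0.0]
ft_force: [-0.1, 0.7, 1.2]
width: 0.749
gripper_force: 0.0
clock: 3.1
position: [489.3, 174.3, 189.5]
orientation: [-0.443, 3.11, 0.0]
ft_force: [0.7, 0.7, -0.1]
width: 0.751
gripper_force: 0.0
0.011 0.002 -0.003 0.0 0.0001 0.005
pos [489.3 174.3 189.5] yaw 105.6 mm/row 2.3597782425534155
[(0.79, [217.9, 203.3, 295.7, 292.8])]
119 [484.50293387 160.2553622  103.42860062] [478.63207018 157.30774838  98.90191055] [493.46635978 165.19595036 107.40059608]
975 [492.23694572 169.50287099  93.57903748] 15.751782636019511
```

View pics/w1.png

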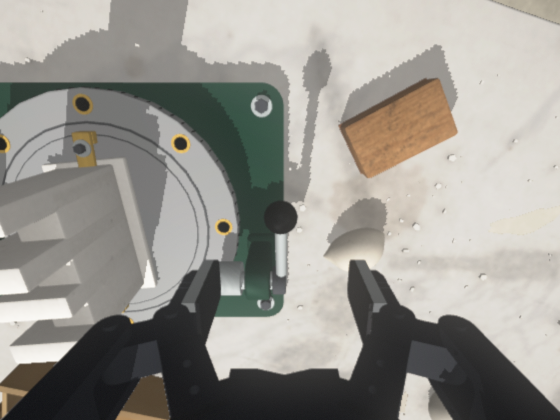

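The wrist view shows the ball at (281,217), radius about 16 px. The rod runs straight down the image to the block at (260,268). The fingertips are at (210,280) and (360,280), and the lemon at (358,243) is off to the right.

Run:
```python
from h import *
z=np.load("w1.npz");im,d=z["im"],z["d"];w=cloud("wrist",d)
v,u=np.mgrid[:420,:560];k=(np.hypot(u-281,v-217)<25)&(im.max(-1)<60)&(w[...,2]>70);print(k.sum(),u[k].mean(),v[k].mean(),u[k].min(),u[k].max(),v[k].min(),v[k].max())
m=camera_model("wrist");K=np.array(m["mtx"]);R=cv2.Rodrigues(np.array(m["rvec"]))[0];t=np.array(m["tvec"]).ravel();C=-R.T@t
def at(u,v,z):
    r=R.T@np.linalg.inv(K)@[u,v,1];return C+r*(z-C[2])/r[2]
uc,vc=(u[k].min()+u[k].max())/2,(v[k].min()+v[k].max())/2
print(at(uc,vc,89.4).round(1),d[int(vc),int(uc)],w[int(vc),int(uc)].round(1),"corner bolt",at(260.5,105,18),"hole far",C)
q=w[k&(w[...,2]>85)]
from scipy.optimize import least_squares
print(least_squares(lambda x:np.linalg.norm(q-x,axis=1)-12.5,[487,172,89],loss="soft_l1").x)
from fit import W
print("fit bolt",W(np.array([560.2,28.3,.272]),np.array([-105,140,18])))
```

```text
832 279.3918269230769 216.65625 264 295 200 232
[491.6 170.3  89.4] 218.43527 [484.7 168.2 108.2] corner bolt [420.13730871 131.33314446  18.        ] hole far [409.10154825 149.87342013 312.45535609]
[482.57655758 166.9768025  115.04918003]
(np.float64(312.8712871287129), np.float64(207.3861386138614), 101)
(np.float64(226.6851851851852), np.float64(178.83333333333334), 54)
(212.2, 234.5)
fit bolt [421.44808972 134.94383429  18.        ]
```

```bash
python3 - <<'E' 2>&1 | tail -6
from fit import *
o=[("scene",(226.9,179)),("top",(212.2,234.5)),("wrist",(279.5,216))]
f=lambda x:np.concatenate([(proj(c,x)[0]-q)*(1 if c!="wrist" else .4) for c,q in o])
s=least_squares(f,[488,172,92]);print(s.x,s.fun.round(1))
q=cloud("wrist",np.load("w1.npz")["d"])
for u,v in((281,208),(281,217),(281,225),(281,245),(281,255),(281,265),(90,270),(258,262),(250,100),(330,80)):print(u,v,q[v,u].round(1))
print(camera_model("wrist")["mtx"])
E
```

```text
258 262 [546.7 165.9  67.7]
250 100 [418.7 121.   15.6]
330 80 [ 3.815e+02  1.867e+02 -2.000e-01]
[[311.99346664   0.         283.7382255 ]
 [  0.         311.99346664 205.80843759]
 [  0.           0.           1.        ]]
```

```bash
python3 - <<'E' 2>&1
from fit import *
o=[("scene",(226.9,179)),("top",(212.2,234.5)),("wrist",(279.5,216))]
f=lambda x:np.concatenate([(proj(c,x)[0]-q)*(1 if c!="wrist" else .4) for c,q in o])
s=least_squares(f,[488,172,92]);print(s.x,s.fun.round(1))
q=cloud("wrist",np.load("w1.npz")["d"])
for u,v in((281,208),(281,217),(281,225),(281,245),(281,255),(281,265),(90,270)):print(u,v,q[v,u].round(1))
E
```

```text
(np.float64(312.8712871287129), np.float64(207.3861386138614), 101)
(np.float64(226.6851851851852), np.float64(178.83333333333334), 54)
(212.2, 234.5)
[488.07436413 170.81697257  98.14837528] [-0.2 -0.   1.2 -0.4  0.7  0.1]
281 208 [479.7 168.2 105. ]
281 217 [484.6 169.7 109.5]
281 225 [490.1 171.2 110.2]
281 245 [513.6 177.8  92. ]
281 255 [524.5 180.9  87. ]
281 265 [536.5 184.2  81.2]
90 270 [557.   50.1 118.8]
```

```bash
python3 plan.py 488 171 99 105.6 5
```

```text
0.003 -0.002 0.09 -0.0 0.0 0.0008
0.003 -0.002 0.09 -0.0 0.0 0.0008
0.003 -0.002 0.09 -0.0 0.0 0.0008
0.003 -0.002 0.09 -0.0 0.0 0.0008
0.003 -0.002 0.09 -0.0 0.0 0.0008
pos [490.  173.3 189.3] yaw 105.6 mm/row 18.063413512127397
```

```bash
python3 -m inch '0.003 -0.002 0.09 0 0 0.001; 0.003 -0.002 0.09 0 0 0.001; 0.003 -0.002 0.09 0 0 0.001; 0.003 -0.002 0.09 0 0 0.001; 0.003 -0.002 0.09 0 0 0.001; 0 0 0 0 0 0; 0 0 0 0 0 0; 0 0 0 0 0 0'  && python3 -m inch '0 0 0 0 0 0; 0 0 0 0 0 0; 0 0 0 0 0 0; 0 0 0 0 0 0; 0 0 0 0 0 0; 0 0 0 0 0 0; 0 0 0 0 0 0; 0 0 0 0 0 0' -1 30
```

```text
clock: 4.2
position: [486.7, 172.6, 100.2]
orientation: [-0.424, 3.112, 0.0]
ft_force: [0.2, 0.1, -0.3]
width: 0.747
gripper_force: 0.0
clock: 5.2
position: [486.5, 171.5, 99.6]
orientation: [0.425, -3.113, 0.002]
ft_force: [1.0, -11.0, 2.1]
width: 0.271
gripper_force: 29.3
```

```bash
python3 -c "
import numpy as np
t=np.radians(24.5+4.5*np.arange(17))
for a,b in zip(-np.diff(-np.cos(t))*.4,-np.diff(np.sin(t))*.4):print('%.3f 0 %.3f 0 0 0;'%(a,b),end=' ')"
```

```text
-0.014 0 -0.028 0 0 0; -0.016 0 -0.027 0 0 0; -0.018 0 -0.025 0 0 0; -0.020 0 -0.024 0 0 0; -0.022 0 -0.022 0 0 0; -0.024 0 -0.021 0 0 0; -0.025 0 -0.019 0 0 0; -0.027 0 -0.017 0 0 0; -0.028 0 -0.014 0 0 0; -0.029 0 -0.012 0 0 0; -0.030 0 -0.010 0 0 0; -0.031 0 -0.007 0 0 0; -0.031 0 -0.005 0 0 0; -0.031 0 -0.003 0 0 0; -0.031 0 -0.000 0 0 0; -0.031 0 0.002 0 0 0;
```

```bash
python3 -m inch '-0.014 0 -0.028 0 0 0; -0.016 0 -0.027 0 0 0; -0.018 0 -0.025 0 0 0; -0.020 0 -0.024 0 0 0; -0.022 0 -0.022 0 0 0; -0.024 0 -0.021 0 0 0; -0.025 0 -0.019 0 0 0; -0.027 0 -0.017 0 0 0'
```

```text
clock: 6.2
position: [518.2, 180.4, 136.0]
orientation: [0.424, -3.112, 0.002]
ft_force: [0.6, -7.6, -1.0]
width: 0.269
gripper_force: 29.6
```

Forces are low, so I'll go on with the arc.

```bash
python3 -m inch '-0.028 0 -0.014 0 0 0; -0.029 0 -0.012 0 0 0; -0.030 0 -0.010 0 0 0; -0.031 0 -0.007 0 0 0; -0.031 0 -0.005 0 0 0; -0.031 0 -0.003 0 0 0; -0.031 0 0 0 0 0; -0.031 0 0.002 0 0 0'
python3 - <<'E'
from h import *
for c in("top","scene"):
    im,d=capture(c);np.savez(c+"2.npz",im=im,d=d)
    x=(im[150:310,150:390] if c=="scene" else im[140:300,150:390]);cv2.imwrite(f"pics/{c}2.png",cv2.resize(x,(720,480),interpolation=cv2.INTER_CUBIC)[:,:,::-1])
E
```

```text
clock: 7.2
position: [565.0, 193.8, 146.0]
orientation: [0.424, -3.112, 0.001]
ft_force: [-0.9, -4.8, 5.5]
width: 0.263
gripper_force: 29.1
```

View pics/scene2.png

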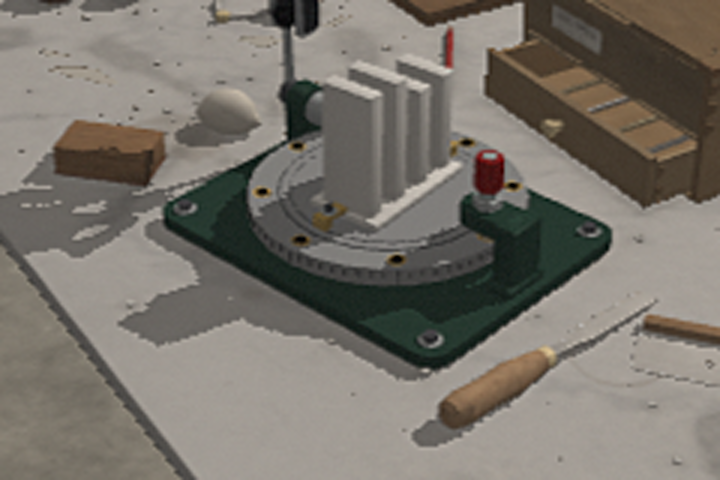

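The picture shows the lever rod upright at (289,60) with the ball in the fingers at (290,10), and nothing else has moved. Release and rise.

```bash
python3 -m inch '0 0 0 0 0 0; 0 0 0 0 0 0; 0 0 0 0 0 0; 0 0 0 0 0 0; 0 0 -0.1 0 0 0; 0 0 -0.15 0 0 0; 0 0 -0.15 0 0 0; 0 0 -0.1 0 0 0' 0.2; python3 plan.py 587 -75 210 15.6 10
```

```text
clock: 8.3
position: [565.2, 194.3, 247.3]
orientation: [-0.424, 3.112, 0.0]
ft_force: [-0.6, -0.0, -0.5]
width: 0.604
gripper_force: 0.0
0.026 -0.133 0.019 0.0 0.0 0.0749
0.005 -0.135 0.019 0.0 0.0 0.0749
-0.017 -0.134 0.019 0.0 0.0 0.0749
-0.037 -0.13 0.019 0.0 0.0 0.0749
-0.057 -0.122 0.019 0.0 0.0 0.0749
-0.076 -0.112 0.019 0.0 0.0 0.0749
-0.092 -0.099 0.019 0.0 0.0 0.0749
-0.107 -0.083 0.019 0.0 0.0 0.0749
-0.118 -0.065 0.019 0.0 0.0 0.0749
-0.127 -0.046 0.019 0.0 0.0 0.0749
pos [565.2 194.3 247.3] yaw 15.6 mm/row 27.278701254090333
```

```bash
python3 -m inch '0.026 -0.133 0 0 0 0.075; 0.005 -0.135 0 0 0 0.075; -0.017 -0.134 0 0 0 0.075; -0.037 -0.13 0 0 0 0.075; -0.057 -0.122 0 0 0 0.075; -0.076 -0.112 0 0 0 0.075; -0.092 -0.099 0 0 0 0.075; -0.107 -0.083 0 0 0 0.075'; python3 plan.py 587 -75 210 15.6 4
```

```text
clock: 9.3
position: [582.1, -22.2, 245.9]
orientation: [1.494, 2.764, 0.0]
ft_force: [0.5, -0.2, -0.3]
width: 0.601
gripper_force: 0.0
-0.059 -0.031 0.045 0.0 -0.0 0.0367
-0.061 -0.026 0.045 0.0 -0.0 0.0367
-0.063 -0.022 0.045 0.0 -0.0 0.0367
-0.064 -0.017 0.045 0.0 -0.0 0.0367
pos [582.1 -22.2 245.9] yaw 15.6 mm/row 16.00574080909612
```

```bash
python3 -m inch '-0.059 -0.031 0 0 0 0.037; -0.061 -0.026 0.045 0 0 0.037; -0.063 -0.022 0.045 0 0 0.037; -0.064 -0.017 0.045 0 0 0.037; 0 0 0 0 0 0; 0 0 0 0 0 0; 0 0 0 0 0 0; 0 0 0 0 0 0'
python3 - <<'E'
from h import *
im,d=capture("wrist");np.savez("w2.npz",im=im,d=d);cv2.imwrite("pics/w2.png",im[...,::-1]);w=cloud("wrist",d)
s=im.astype(int);m=(s[...,0]>1.8*s[...,1])&(s[...,0]>60)&(np.hypot(w[...,0]-588,w[...,1]+75)<30)&(w[...,2]>85)
q=w[m];t=q[q[:,2]>np.nanpercentile(q[:,2],60)];v,u=np.nonzero(m)
print(sense()["position"],len(q),np.percentile(q,[2,50,98],0).round(1),u.min(),u.max(),v.min(),v.max())
top=m&(w[...,2]>119);print("top",w[top].min(0),w[top].max(0),w[top].mean(0))
E
```

```text
clock: 10.3
position: [587.4, -73.9, 219.2]
orientation: [1.894, 2.506, 0.0]
ft_force: [0.6, 0.0, -1.0]
width: 0.594
gripper_force: 0.0
[587.43685659 -73.97655774 219.11252643] 692 [[578.7 -86.2 101.9]
 [588.1 -70.8 122.6]
 [600.1 -65.  124.4]] 272 302 197 233
top [578.7219523  -87.82281464 119.01890241] [601.65640715 -65.43675206 125.00096366] [589.30892396 -75.09856559 122.93421597]
```

View pics/w2.png

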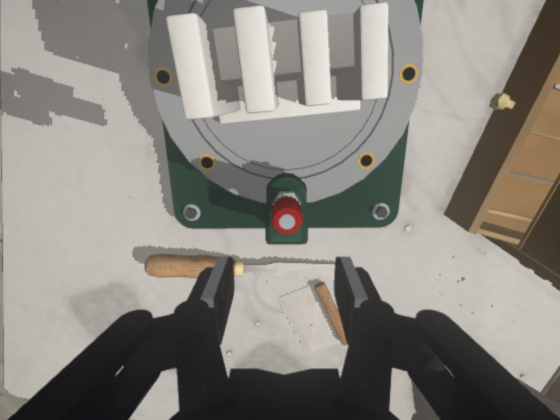

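The wrist view shows the red knob with its pale cap centred at (287,221). It lies between the open fingers' tracks, and the bracket and chisel are clear of the path.

```bash
python3 - <<'E'
from h import *
m=camera_model("wrist");K=np.array(m["mtx"]);R=cv2.Rodrigues(np.array(m["rvec"]))[0];t=np.array(m["tvec"]).ravel();C=-R.T@t
r=R.T@np.linalg.inv(K)@[287,220.5,1];print(C+r*(124-C[2])/r[2])
E
python3 plan.py 590 -76.3 111 15.6 6
```

```text
[590.17338047 -76.33356622 124.        ]
-0.002 0.002 0.09 0.0 0.0 0.0003
-0.002 0.002 0.09 0.0 0.0 0.0003
-0.002 0.002 0.09 0.0 0.0 0.0003
-0.002 0.002 0.09 0.0 0.0 0.0003
-0.002 0.002 0.09 0.0 0.0 0.0003
-0.002 0.002 0.09 0.0 0.0 0.0003
pos [587.4 -74.  219.1] yaw 15.6 mm/row 18.027977069632314
```

```bash
python3 -m inch '-0.002 0.002 0.09 0 0 0; -0.002 0.002 0.09 0 0 0; -0.002 0.002 0.09 0 0 0; -0.002 0.002 0.09 0 0 0; -0.002 0.002 0.09 0 0 0; -0.002 0.002 0.09 0 0 0; 0 0 0 0 0 0; 0 0 0 0 0 0' && python3 -m inch '0 0 0 0 0 0; 0 0 0 0 0 0; 0 0 0 0 0 0; 0 0 0 0 0 0; 0 0 0 0 0 0; 0 0 0 0 0 0; 0 0 0 0 0 0; 0 0 0 0 0 0' -1 60
```

```text
clock: 11.35
position: [590.7, -75.9, 111.6]
orientation: [1.895, 2.505, 0.0]
ft_force: [0.8, -0.7, 0.3]
width: 0.602
gripper_force: 0.0
clock: 12.35
position: [590.4, -76.1, 111.8]
orientation: [1.895, 2.505, 0.0]
ft_force: [-3.7, 0.7, 9.0]
width: 0.251
gripper_force: 58.3
```

```bash
python3 -m inch '0 0 0 0 0 0; 0 0 -0.0125 0 0 0; 0 0 -0.0125 0 0 0; 0 0 -0.0125 0 0 0; 0 0 -0.0125 0 0 0; 0 0 -0.0125 0 0 0; 0 0 -0.01 0 0 0; 0 0 0 0 0 0' -1 80
```

```text
clock: 13.35
position: [590.3, -76.0, 125.4]
orientation: [1.896, 2.505, -0.0]
ft_force: [3.0, -4.4, -13.2]
width: 0.247
gripper_force: 78.6
```

```bash
python3 -m inch '0 0 -0.005 0 0 0; 0 0 -0.003 0 0 0; 0 0 0 0 0 0; 0 0 0 0 0 0; 0 0 0 0 0 0; 0 0 0 0 0 0; 0 0 0 0 0 0; 0 0 0 0 0 0'
python3 - <<'E'
from h import *
ims=[]
for c,b in(("scene",(290,180,350,260)),("top",(190,160,330,270))):
    im,d=capture(c);np.savez(c+"3.npz",im=im,d=d)
im=np.load("scene3.npz")["im"][130:310,170:410];cv2.imwrite("pics/s3.png",cv2.resize(im,(800,600),interpolation=cv2.INTER_CUBIC)[:,:,::-1])
print(sense()["ft_force"],sense()["position"])
E
```

```text
clock: 14.35
position: [590.3, -76.0, 126.9]
orientation: [-1.896, -2.505, 0.0]
ft_force: [3.1, -3.6, -13.8]
width: 0.25
gripper_force: 78.7
[  3.83546582  -5.06502294 -12.59104071] [590.30460338 -76.0098897  126.81752719]
```

View pics/s3.png

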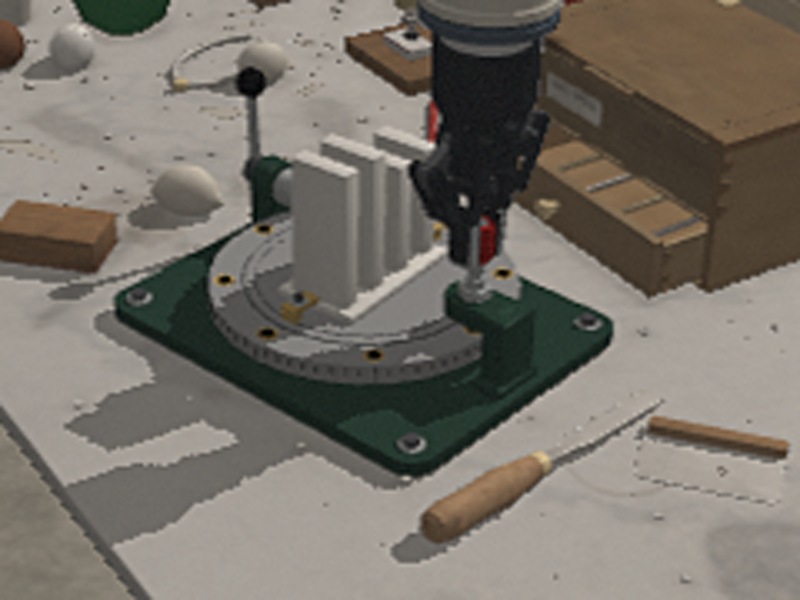

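The knob is lifted, with the steel stem showing below it at (477,265). The lever stands upright at (252,120), and the disc and tools are unmoved. A small further lift will confirm the stop.

```bash
python3 -m inch '0 0 -0.006 0 0 0; 0 0 0 0 0 0; 0 0 0 0 0 0; 0 0 0 0 0 0; 0 0 0 0 0 0; 0 0 0 0 0 0; 0 0 0 0 0 0; 0 0 0 0 0 0'
```

```text
clock: 15.45
position: [590.3, -76.0, 127.2]
orientation: [-1.895, -2.505, 0.0]
ft_force: [9.4, -5.1, -28.3]
width: 0.242
gripper_force: 80.1
```

It is at the stop: the force jumped to 28 N and the tool stopped rising. Ease off slightly and check that it holds.

```bash
python3 -m inch '0 0 0.003 0 0 0; 0 0 0 0 0 0; 0 0 0 0 0 0; 0 0 0 0 0 0; 0 0 0 0 0 0; 0 0 0 0 0 0; 0 0 0 0 0 0; 0 0 0 0 0 0'
python3 - <<'E'
from h import *
im,d=capture("top");a=np.load("top.npz")["im"]
cv2.imwrite("pics/t4.png",cv2.resize(np.hstack([a[140:300,150:390],im[140:300,150:390]]),(800,267),interpolation=cv2.INTER_CUBIC)[:,:,::-1])
E
```

```text
clock: 16.45
position: [590.3, -76.0, 127.1]
orientation: [-1.896, -2.505, 0.0]
ft_force: [4.8, -4.0, -19.2]
width: 0.25
gripper_force: 81.5
```

View pics/t4.png

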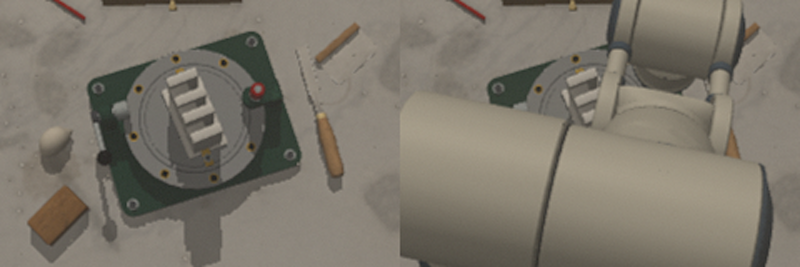

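The arm hides most of the top view, but the visible model and disc holes near (580,85) match the start. The 19 N pull at the stop is steady, so I'm handing in.

```bash
python3 -c "
from plant import *
print(close_job())"
```

```text
the job is handed in; nothing more can be done
None
```

The brake lever is swung over to about upright (about 1.4 of its 1.5 rad, estimated), and I handed the job in with the red knob gripped at about 80 N and held up against its stop. The camera views showed the disc, tools and cast where they were, and no verdict came back at hand-in.

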